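# Lock the controlled-medicines drawers with their lock rod

## Robot

A 6-joint arm with a two-finger parallel gripper is mounted at the origin on a cart in front of the work surface, level with it; the furniture and walls round the work are solid. World frame = base frame: x ahead of the robot, y to its left, z up, the work surface at z = 0. Lengths are in m, angles in rad, forces in N, time in s.
With the tool pointing down it reaches from about 0.3 to 0.875 m from the base axis. Payload 6.4 kg.
Tool frame: the origin (TCP) lies on the centre line of the jaws, within the pads' length; the fingertips stand 14 mm ahead of it and the grasp point (between the pads) lies 5 mm behind it; z points along the fingers, y is the direction in which the jaws open and shut (so a half turn about z gives the same grasp; the last joint's range is limited). The gripper opens to 85 mm and grips with 20 to 120 N. Pads are 22 mm wide; open, the fingers measure 114 mm over their backs; the gripper's body (76 mm by 85 mm) begins 54 mm behind the grasp point. The pads swing forward as they close: fully open they stand 13 mm farther back than shut.
Start: joints at [-1.385, 0.181, 1.607, -0, 1.354, -0.206], TCP at [0.22, -0.531, 0.245] pointing down, gripper open.
Joint ranges: [-2.99, 2.99], [-0.89, 2.07], [0.3, 2.58], [-1.14, 4.28], [0, 2.63], [-3.12, 3.12]. Speed limits (rad/s): [2.57, 2.57, 3.01, 3.14, 3.14, 3.14].

## Interface

Orientations are given as a unit quaternion [w, x, y, z].
In Python, from bench import * gives the robot as it stands.
- The arm moves only by the tool servo_tool, never from a script. Its argument "plan" is a list that holds one entry, the list of rows, each a list of 5 numbers: the shift along the world's x, y, z in m, then the turn about the world's z in rad, then the gripper command: -1 is shut, 1 is fully open, values between are in proportion. In form: [[[tx, ty, tz, roll, claw], ...]]. A call has 1 to 8 rows; each row shifts and turns the commanded pose from where the row before left it; what a row does not reach is not made up. A row lasts 1/10 s, in which the tool goes at most 50 mm and 8.59 degrees, less where a joint would pass 70% of its speed; a pose out of reach is approached as far as the arm can. A call with a gripper value outside its range is refused whole. The fingers move at their own pace and stop on an object; the grip force is fixed at half the most. Time passes only in rows, so rows that do not move let the fingers close. It gives the time, the measured TCP pose, the force and the opening at its end, in the units of the state.
- get_obs(): the state, without advancing time (a new reading comes with each control period).
- camera(name): name is "side" or "top" or "wrist"; returns a dict with "img" (400x640x3 uint8, blue, green, red), "camera_matrix" (3x3 intrinsics, pixels), "rvec" (rotation vector, rad) and "tvec" (3), from world to camera coordinates, as OpenCV has them. Camera axes: x right, y down, z forward; pixel columns grow to the right and rows downward; lengths in m; the calibration is good to about 2 mm. A picture is of the moment at which its call begins. There is no depth.
- hand_in(): hands the job in, once; it reports no verdict.
Trained networks look in a picture, given as the dict that the camera call returned (one of the last four; its "shot" number tells which), for a name from the list of things; names that differ only in an ending like _2 or _b are one class to them, and where a whole thing is asked for, a point or a joint stands for the part that bears it (a point fixed in the world has none). Each returns a list of dicts, best first, with "conf" (0 to 1); they miss things now and then, are a little off and sometimes report something else, mostly with a low value. They report only what shows in the picture. A call takes as long as a camera call. They do not tell look-alikes from the thing itself.
- trace(picture, thing): "mask" (400x640 bool, what is visible of it) and "rect" ([left, top, right, bottom] as shares, 0 to 1, of the picture: columns of its width, rows of its height, round what is visible of it).
- pinpoint(picture, thing): "centre" ([row, column] as shares, 0 to 1, of the picture: columns of its width, rows of its height: a listed point, or the origin of a listed thing).
The state is a dict: "time_s": time; "q": joint angles; "dq": joint speeds; "joint_efforts": joint torques, N m; "eef_pos": TCP position; "eef_rot": TCP orientation; "wrist_force": force on the tool from outside, world axes, zero at the start; "torque": the same for the moment, N m; "opening": opening from 0.0 (shut) to 1.0 (fully open).
Only numpy, scipy, OpenCV 4.12 (cv2) and the standard library are available. Lean on these libraries where they do the work, as an engineer would, in place of code of your own. Each camera call takes 0.05 s, during which the arm holds its last target.

## Task

Lock up the small two-drawer medicine cabinet: push both drawers fully shut, take the lock rod out of the sleeve on the cabinet's flank and thread it straight down through the top eye and both drawer eyes. Pressing only lightly, feel round with the rod until its head drops through the lock's hidden slot and the collar comes down on the top, then turn the rod clockwise to the stop so that its handle bar lies parallel to the cabinet's front, and let go. Never force the rod, and leave the things standing around where they are.

Things in the scene. Friction and masses are not known exactly. Their poses are not given: they have to be found in the camera images.
- cabinet: (All sizes in mm.) Grey steel cabinet with two drawers, fixed on the worktop: 150 deep (x) x 200 wide (y) x 93 high. Origin: centre of its underside; x from its front (face at x = -75) to its back, y to the left seen from the robot, z up. On the upright line x = -93, y = 0 stand top eye, upper and lower drawer eyes and lock foot, all with round holes 18.5 across, in line when the drawers are shut.
- top_eye (a point): Centre of the top eye's hole, at its upper face, z = 93, on the eye line. The eye is a plate 30 wide, 8 thick, level with the cabinet's top and reaching forward to x = -111.
- lock_mouth (a point): Centre of the lock foot's round mouth, at its upper face (z = 17.5), on the eye line; the foot is 36 x 36. The slotted lock ring lies 3 deep in the mouth.
- ring_face (a point): Centre of the lock ring's face (z = 14.5). A slot (17 x 5.8) runs through it, 4 deep; the head drops through it within about 0.07 rad. Each cabinet's ring is set at its own unreported angle: slot 0.45 to 1.45 rad counterclockwise (from above) of parallel with the front. Below the ring the head turns freely, clockwise as far as a stop (about 0.1 rad past parallel); the ring then holds it down.
- sleeve_top (a point): Centre of the top (z = 93) of the parking sleeve: an upright square tube on the cabinet's right flank (-y), 19 wide inside, 24 outside, open at the top.
- lock_rod: Loose steel rod, about 0.18 kg, 136 long, upright in the sleeve. Origin: centre of its lower end, z up the rod. Hammer head 15 (y) x 4.6 (x) x 5 high, neck 4.4 across to z = 14, shaft 16 across to z = 89, collar 26 across to z = 94, stem, black handle bar 60 (y) x 12 (x) x 16 high centred at z = 128. Home: collar on the top eye, origin 4 above the worktop; head on the ring's face: 14.5.
- upper_drawer (a joint): How far the upper drawer stands open, in m; 0 is shut; it opens towards the cabinet's -x. Front z = 53 to 83. Two pull knobs, 16 across, stand 24 out from it (to x = -99 when shut) at y = -75 and +75, z = 68; the eye tab (32 x 32, 5 thick, top at z = 67) stands out in the middle. It stays where it is left; friction about 1.2 N; either knob may be pushed.
- lower_drawer (a joint): The same for the lower drawer: front z = 20 to 50, knobs at z = 35, straight under the upper ones, top of its eye tab z = 38. Upright fingers can push the knobs of both drawers at once.
- amber_bottle: Bystander: amber bottle, 43 across, 90 high, origin at the centre of its base.
- dropper_bottle: Bystander: white dropper bottle with a pointed tip, 36 across, 127 high, origin at the centre of its base.
- pill_strip: Bystander: blister strip of tablets lying flat, 42 x 95 x 5, origin at the centre of its underside.
There are look-alikes about, which are no part of the job. There is more than one size of the lock_rod; the one meant has the size given above.

How it is judged:
On the way, in this order (a step that is already met when the one before it is completed fails the run):
1. both drawers are pushed shut (within 2 mm) (value of joint each of upper_drawer, lower_drawer below 0.002 m), for 0.2 s.
2. the rod is threaded through all three eyes and its head has dropped through the lock's slot (lower end within 3.5 mm of home, on the eye line within 4 mm) (z of lock_rod in the frame of cabinet below 0.0075 m and horizontal distance between lock_rod and lock_mouth below 0.004 m), for 0.1 s.
3. the rod is turned to the locked position: handle bar within 0.25 rad of parallel with the front (all of step 2 and angle between the y axis of lock_rod and the y axis of cabinet, either way round below 0.25 rad), for 0.2 s.
At the end, for the whole second after the job is handed in: Both drawers shut within 3 mm; the rod upright (within 0.06 rad) and at rest through all eyes, its lower end within 4 mm of the eye line and at most 3.5 mm above home, its handle bar within 0.25 rad of parallel with the cabinet's front (all of step 3 and value of joint each of upper_drawer, lower_drawer below 0.003 m and angle between lock_rod's own z axis and vertical below 0.06 rad and linear speed of lock_rod below 0.02 m/s); the robot touches nothing.
It fails at once if the rod is forced: more than 30 N between the rod and the cabinet with its drawers and lock (contact force between lock_rod and cabinet above 30 N).
It fails at once if a bystander is moved more than 30 mm (distance of any of amber_bottle, dropper_bottle, pill_strip from where it was at the start of the episode above 0.03 m).
It also fails if it takes over 72 s, if anything falls off the work surface, if the arm or the gripper's body presses on something with over 40 N, if the wrist force passes 120 N, or if a joint passes its speed limit or range.

## Working session

There is one attempt and no reset: what is moved stays moved. The work goes in short steps, Python scripts to look and compute and a tool call to move; the robot and the scene stay as the last step left them, time stands still between calls to the robot, and variables do not carry over. Pictures are saved under pics/ and viewed, and the job is handed in when it is done.

Besides the shell and the picture viewer there is one more tool, called after "Emit:" as a command line: name --argument value ..., lists and objects as JSON in quotes. servo_tool: Moves the arm, as the interface text tells. Its arguments: {"type":"object","properties":{"plan":{"type":"array"}},"required":["plan"]}

```bash
ls; mkdir -p pics; cat > h.py <<'E'
from bench import *
import numpy as np, cv2
def P(c):
    R,_=cv2.Rodrigues(np.array(c["rvec"],float)); return np.array(c["camera_matrix"],float),R,np.array(c["tvec"],float).reshape(3)
def ray(c,u,v):
    K,R,t=P(c); d=R.T@np.linalg.inv(K)@np.array([u,v,1.]); return -R.T@t,d/np.linalg.norm(d)
def atz(c,u,v,z):
    o,d=ray(c,u,v); return o+d*(z-o[2])/d[2]
def proj(c,X):
    K,R,t=P(c); p=(R@np.atleast_2d(X).T).T+t; q=(K@p.T).T; return q[:,:2]/q[:,2:]
E
python3 - <<'E'
from h import *
o=get_obs(); print({k:np.round(v,3) for k,v in o.items()})
for n in ["side","top","wrist"]:
    c=camera(n); cv2.imwrite(f"pics/{n}0.png",c["img"]); print(n,np.round(ray(c,320,200),3))
    for t in ["cabinet","top_eye","lock_mouth","sleeve_top","lock_rod","upper_drawer","lower_drawer","amber_bottle","dropper_bottle","pill_strip"]:
        print(t,[(round(r["conf"],2),np.round(np.array(r["centre"])[::-1]*[640,400],1)) for r in pinpoint(c,t)],[(round(r["conf"],2),np.round(np.array(r["rect"])*[640,400,640,400],0)) for r in trace(c,t)])
E
```

```text
pics
{'time_s': np.float64(0.0), 'q': array([-1.385,  0.182,  1.608,  0.   ,  1.354, -0.206]), 'dq': array([ 0.   , -0.001,  0.001,  0.   , -0.   ,  0.002]), 'joint_efforts': array([-1.0000e-03, -4.4488e+01, -3.5134e+01, -0.0000e+00,  9.0000e-03,
       -0.0000e+00]), 'eef_pos': array([ 0.219, -0.531,  0.244]), 'eef_rot': array([-0.001,  0.981,  0.195,  0.   ]), 'wrist_force': array([-0.033,  0.517,  0.147]), 'torque': array([-0.057, -0.017, -0.   ]), 'opening': np.float64(1.0)}
side [[ 0.012  0.422  0.917]
 [ 0.54  -0.25  -0.803]]
cabinet [(0.7, array([300. , 227.3]))] []
top_eye [(0.87, array([324.4, 230.1]))] [(0.97, array([237., 155., 368., 278.]))]
lock_mouth [(0.76, array([327.4, 247.5])), (0.38, array([305.7, 306.5]))] [(0.6, array([234., 154., 367., 277.]))]
sleeve_top [(0.57, array([355.2, 183. ]))] [(0.79, array([238., 154., 365., 281.])), (0.38, array([342., 162., 370., 188.]))]
lock_rod [(0.71, array([255.5, 173.1])), (0.59, array([447.2, 195.9]))] [(0.81, array([227.,  99., 264., 179.])), (0.59, array([342., 163., 371., 189.])), (0.58, array([449., 160., 461., 198.]))]Traceback (most recent call last):
  File "<stdin>", line 6, in <module>
ValueError: it knows: amber_bottle, cabinet, dropper_bottle, lock_mouth, lock_rod, pill_strip, ring_face, sleeve_top, top_eye
```

```bash
python3 - <<'E'
from h import *
for n in ["side","top","wrist"]:
    c=camera(n); cv2.imwrite(f"pics/{n}0.png",c["img"]); print(n,np.round(ray(c,320,200),3))
    np.savez(f"{n}0.npz",img=c["img"],camera_matrix=c["camera_matrix"],rvec=c["rvec"],tvec=c["tvec"])
    for t in ["cabinet","top_eye","lock_mouth","sleeve_top","lock_rod","amber_bottle","dropper_bottle","pill_strip"]:
        print(t,[(round(r["conf"],2),np.round(np.array(r["centre"])[::-1]*[640,400],1)) for r in pinpoint(c,t)])
print(get_obs()["time_s"])
E
```

```text
side [[ 0.012  0.422  0.917]
 [ 0.54  -0.25  -0.803]]
cabinet [(0.66, array([300.5, 225.4]))]
top_eye [(0.64, array([327.7, 227.8]))]
lock_mouth [(0.86, array([325.2, 248.6]))]
sleeve_top [(0.54, array([301. , 227.2])), (0.34, array([327.9, 252.4]))]
lock_rod [(0.83, array([257.1, 173.2])), (0.77, array([448.8, 198.3])), (0.33, array([265., 286.]))]
amber_bottle [(0.91, array([242.6, 260.7]))]
dropper_bottle [(0.93, array([264.3, 285.9]))]
pill_strip [(0.85, array([304.8, 311.6]))]
top [[ 0.485  0.13   0.97 ]
 [ 0.115 -0.012 -0.993]]
cabinet [(0.86, array([280.9, 206.5]))]
top_eye [(0.89, array([284.7, 242.6]))]
lock_mouth [(0.57, array([290.4, 246. ]))]
sleeve_top [(0.93, array([337.1, 206.6]))]
lock_rod [(0.9, array([262.2, 128.7])), (0.84, array([332.4, 209.7])), (0.58, array([431.8, 237.2]))]
amber_bottle [(0.81, array([216.4, 223.1]))]
dropper_bottle [(0.86, array([226.6, 257.4]))]
pill_strip [(0.68, array([248.1, 289.8])), (0.63, array([290. , 248.8]))]
wrist [[ 0.287 -0.504  0.374]
 [-0.259 -0.101 -0.961]]
cabinet []
top_eye []
lock_mouth []
sleeve_top []
lock_rod []
amber_bottle []
dropper_bottle []
pill_strip []
1.9
```

View pics/side0.png

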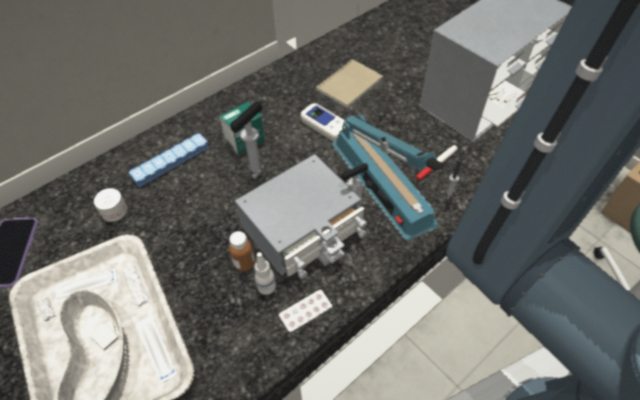

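View pics/top0.png

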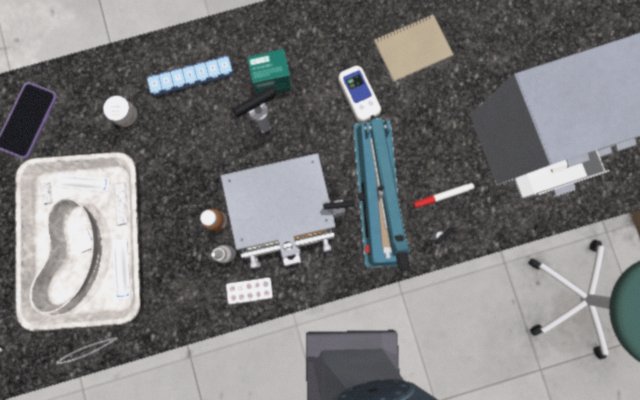

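View pics/wrist0.png

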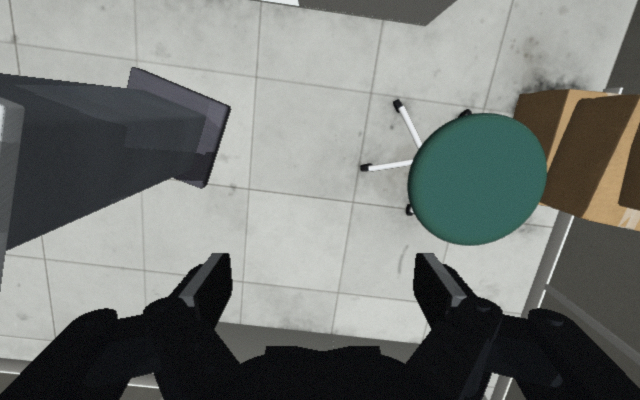

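```bash
python3 - <<'E'
import cv2,numpy as np
a=cv2.imread("pics/top0.png")[130:310,190:420]; cv2.imwrite("pics/t1.png",cv2.resize(a,None,fx=3.3,fy=3.3,interpolation=cv2.INTER_CUBIC))
a=cv2.imread("pics/side0.png")[90:340,220:480]; cv2.imwrite("pics/s1.png",cv2.resize(a,None,fx=2.4,fy=2.4,interpolation=cv2.INTER_CUBIC)[:600])
E
```

```text
(no output)
```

View pics/t1.png

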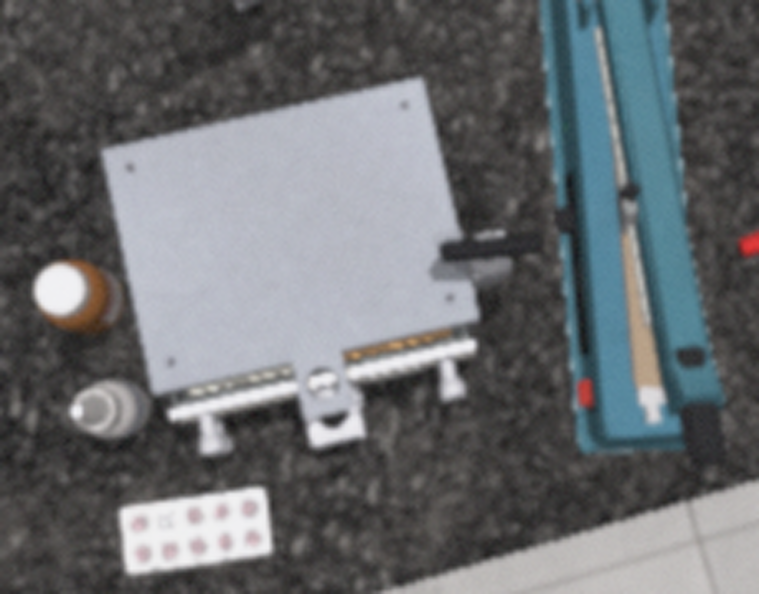

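View pics/s1.png

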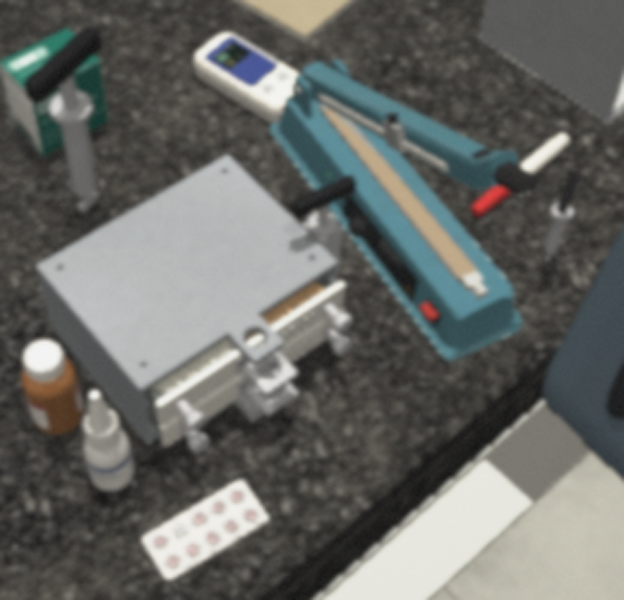

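```bash
cat > fit.py <<'E'
from h import *
from scipy.optimize import least_squares
T=np.load("top0.npz"); S=np.load("side0.npz")
Rz=lambda a:np.array([[np.cos(a),-np.sin(a),0],[np.sin(a),np.cos(a),0],[0,0,1]])
M=np.array([[75,-100,93],[75,100,93],[-75,100,93],[-75,-100,93],[-93,0,93]])/1000.
t=np.array([(422,78),(103,152),(152,393),(480,318),(323,383)])/3.3+[190,130]
s=np.array([(229,155),(37,267),(148,388),(337,262),(257,337)])/2.4+[220,90]
def W(p,X): return (Rz(p[2])@np.atleast_2d(X).T).T+[p[0],p[1],0]
f=lambda p:np.r_[(proj(T,W(p,M))-t).ravel(),(proj(S,W(p,M))-s).ravel()]
if __name__=="__main__":
    for ini in (0,.3,-.3):
        r=least_squares(f,[.5,.1,ini],loss="soft_l1"); print(r.x,r.cost)
    p=r.x; print(np.round(r.fun.reshape(-1,2),1)); np.save("p.npy",p)
    for g in (T,S): 
        q=least_squares(lambda p:(proj(g,W(p,M))-(t if g is T else s)).ravel(),p); print(q.x,q.cost)
    # rod bar in top
    b=np.array([(442,250),(541,243)])/3.3+[190,130]
    e=[atz(T,*x,0.14) for x in b]; print("bar top",e,(e[0]+e[1])/2, np.arctan2(*(e[1]-e[0])[:2][::-1]))
    print("eye",W(p,[-.093,0,.093]),"sleeve guess",atz(T,*(np.array([485,270])/3.3+[190,130]),.093))
    kn=np.array([(215,447),(454,395)])/3.3+[190,130]
    for z in (.068,.035): print(z,[np.round((Rz(-p[2])@(atz(T,*k,z)-[p[0],p[1],0])),4) for k in kn])
    for n,uv,z in [("amber",(216.4,223.1),0),("dropper",(226.6,257.4),0),("pill",(248.1,289.8),0)]: w=atz(T,*uv,z); print(n,np.round(w,3),np.round(Rz(-p[2])@(w-[p[0],p[1],0]),3))
E
python3 fit.py
```

```text
[0.58589522 0.20324382 0.20747969] 4.274503415174794
[0.58589522 0.20324382 0.20747967] 4.2745034151741015
[0.58589522 0.20324382 0.20747967] 4.274503415173908
[[ 0.2 -0.2]
 [-0.9 -0.1]
 [ 0.   0.7]
 [ 0.1 -0. ]
 [ 0.1  0.9]
 [ 0.  -0.7]
 [-0.1 -0.6]
 [-3.   0.4]
 [ 0.8 -0.8]
 [ 0.2 -0.1]]
[0.58644592 0.20302068 0.20449416] 0.8944825956868849
[0.58485491 0.20295372 0.21779446] 4.244716321256624
bar top [array([0.56953249, 0.11278312, 0.14      ]), array([0.57222107, 0.05656063, 0.14      ])] [0.57087678 0.08467188 0.14      ] -1.5230124249749304
eye [[0.49488977 0.18408636 0.093     ]] sleeve guess [0.56173441 0.08640657 0.093     ]
0.068 [array([-0.1132,  0.0737,  0.068 ]), array([-0.1158, -0.0748,  0.068 ])]
0.035 [array([-0.1131,  0.0782,  0.035 ]), array([-0.1159, -0.0757,  0.035 ])]
amber [0.551 0.345 0.   ] [-0.005  0.146  0.   ]
dropper [0.477 0.323 0.   ] [-0.082  0.139  0.   ]
pill [0.407 0.277 0.   ] [-0.16   0.109  0.   ]
```

The rods, in top view pixels: a tall one standing at the back (262,110), one upright in the cabinet's flank sleeve (337,206), and a small one at the right (437,235). The one in the sleeve is meant, because that is where the lock rod is said to be; the crop confirms a black bar over a sleeve. The other two stand loose on the worktop. First I push the drawers shut with closed fingers at the right-hand knobs.

Emit:
servo_tool --plan '[[[0.016, 0.044, 0, -0.02, -1], [0.016, 0.044, 0, -0.02, -1], [0.016, 0.044, 0, -0.02, -1], [0.016, 0.044, 0, -0.03, -1], [0.016, 0.044, 0, -0.03, -1], [0.016, 0.044, 0, -0.03, -1], [0.016, 0.044, 0, -0.03, -1], [0.016, 0.044, 0, 0, -1]]]'

```text
time_s: 2.7
eef_pos: [0.3479, -0.1778, 0.2456]
eef_rot: [0.0, 0.994, 0.105, 0.0]
wrist_force: [1.6, 0.1, 0.4]
opening: -0.001
```

Emit:
servo_tool --plan '[[[0.016, 0.044, 0, 0, -1], [0.016, 0.044, 0, 0, -1], [0.016, 0.044, 0, 0, -1], [0.016, 0.044, 0, 0, -1], [0.016, 0.044, 0, 0, -1], [0.016, 0.044, 0, 0, -1], [0.006, 0.014, 0, 0, -1], [0, 0, 0, 0, -1]]]'

```text
time_s: 3.5
eef_pos: [0.4499, 0.1006, 0.2453]
eef_rot: [-0.0, 0.994, 0.108, 0.0]
wrist_force: [-0.2, -0.4, 0.2]
opening: -0.001
```

```bash
python3 - <<'E'
from h import *
c=camera("wrist"); cv2.imwrite("pics/w1.png",c["img"])
c=camera("top"); cv2.imwrite("pics/t2.png",cv2.resize(c["img"][130:310,190:420],None,fx=3.3,fy=3.3,interpolation=cv2.INTER_CUBIC))
E
```

```text
(no output)
```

View pics/w1.png

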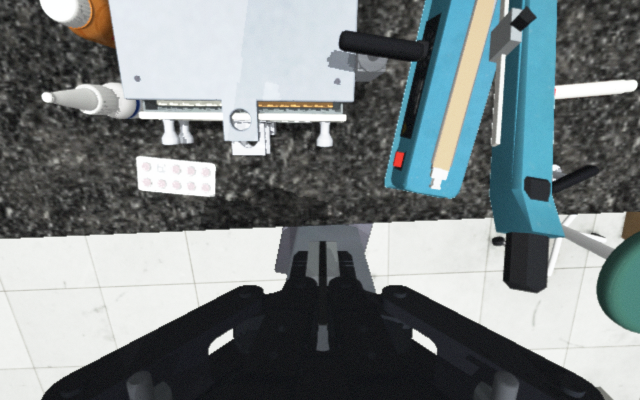

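View pics/t2.png

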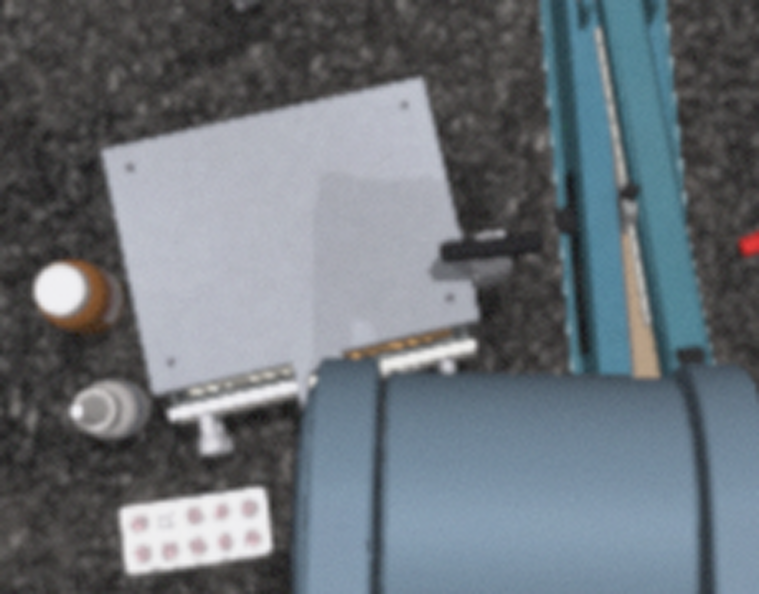

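Emit:
servo_tool --plan '[[[0, 0, -0.045, 0, -1], [0, 0, -0.045, 0, -1], [0, 0, -0.045, 0, -1], [0, 0, -0.045, 0, -1], [0, 0, -0.027, 0, -1], [0, 0, 0, 0, -1]]]'

```text
time_s: 4.2
eef_pos: [0.4459, 0.0972, 0.0349]
eef_rot: [-0.0, 0.995, 0.104, -0.004]
wrist_force: [-0.6, 0.2, 0.7]
opening: 0.0
```

Emit:
servo_tool --plan '[[[0.01, 0.002, 0, 0, -1], [0.01, 0.002, 0, 0, -1], [0.005, 0.001, 0, 0, -1], [0.005, 0.001, 0, 0, -1], [0.005, 0.001, 0, 0, -1], [0, 0, 0, 0, -1]]]'

```text
time_s: 4.8
eef_pos: [0.4857, 0.1058, 0.0388]
eef_rot: [0.0, 0.994, 0.106, 0.001]
wrist_force: [0.3, -0.2, -0.1]
opening: 0.002
```

Emit:
servo_tool --plan '[[[0.003, 0.0006, 0, 0, -1], [0.003, 0.0006, 0, 0, -1], [0, 0, 0, 0, -1]]]'

```text
time_s: 5.1
eef_pos: [0.4908, 0.1069, 0.0382]
eef_rot: [-0.0, 0.994, 0.106, 0.0]
wrist_force: [-1.1, 0.3, 0.6]
opening: 0.001
```

```bash
python3 - <<'E'
from h import *
for i in range(3): o=get_obs(); print(np.round(o["eef_pos"],4),np.round(o["wrist_force"],2))
c=camera("wrist"); cv2.imwrite("pics/w2.png",c["img"])
for i in range(3): o=get_obs(); print(np.round(o["eef_pos"],4),np.round(o["wrist_force"],2))
E
```

```text
[0.4908 0.1069 0.0382] [-1.07  0.27  0.62]
[0.4908 0.1069 0.0382] [-1.07  0.27  0.62]
[0.4908 0.1069 0.0382] [-1.07  0.27  0.62]
[0.4908 0.1069 0.0382] [-0.57  0.57 -0.4 ]
[0.4908 0.1069 0.0382] [-0.57  0.57 -0.4 ]
[0.4908 0.1069 0.0382] [-0.57  0.57 -0.4 ]
```

View pics/w2.png

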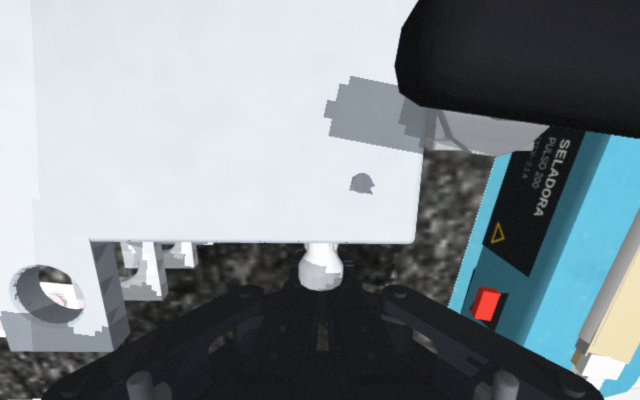

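Emit:
servo_tool --plan '[[[0.002, 0.0004, 0, 0, -1], [0.002, 0.0004, 0, 0, -1], [0, 0, 0, 0, -1]]]'

```text
time_s: 5.45
eef_pos: [0.4932, 0.1076, 0.0377]
eef_rot: [-0.0, 0.994, 0.106, -0.002]
wrist_force: [-4.9, -2.0, 1.6]
opening: -0.002
```

Emit:
servo_tool --plan '[[[0.002, 0.0004, 0, 0, -1], [0.002, 0.0004, 0, 0, -1], [0, 0, 0, 0, -1]]]'

```text
time_s: 5.75
eef_pos: [0.4932, 0.108, 0.0362]
eef_rot: [-0.0, 0.994, 0.106, -0.006]
wrist_force: [-14.8, -4.7, 4.2]
opening: 0.0
```

Emit:
servo_tool --plan '[[[-0.02, -0.004, 0, 0, -1], [-0.02, -0.004, 0, 0, -1], [0, 0, 0.05, 0, -1], [0, 0, 0.05, 0, -1], [0, 0, 0.05, 0, -1], [0, 0, 0.05, 0, -1], [0, 0, 0, 0, -1], [0, 0, 0, 0, -1]]]'

```text
time_s: 6.55
eef_pos: [0.4599, 0.1004, 0.24]
eef_rot: [0.0, 0.994, 0.106, 0.002]
wrist_force: [-0.6, -0.6, -0.2]
opening: 0.001
```

```bash
python3 - <<'E'
from h import *
o=get_obs(); print(o["eef_pos"],o["eef_rot"])
c=camera("wrist"); cv2.imwrite("pics/w3.png",c["img"]); np.savez("w3.npz",**{k:c[k] for k in("img","camera_matrix","rvec","tvec")})
E
```

```text
[0.45987546 0.10038513 0.24001581] [2.96127855e-04 9.94393870e-01 1.05712080e-01 2.38760412e-03]
```

View pics/w3.png

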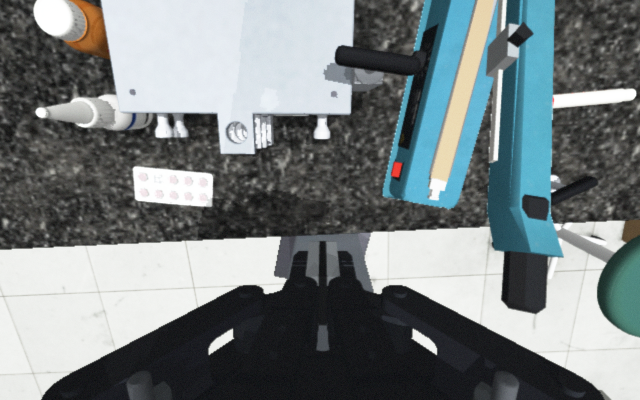

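```bash
python3 - <<'E'
from h import *
from fit import W,Rz,M,t,s,T,S
p=np.load("p.npy"); w=np.load("w3.npz")
print("eye w",atz(w,237,132,.093),"top",atz(T,*t[4],.093), "fit",W(p,M[4]))
for uv,m in [((117,111),M[2]),((354,114),M[3])]: print(atz(w,*uv,.093),W(p,m),proj(w,W(p,m)))
e=[atz(w,*x,.132) for x in [(337,55),(426,66)]]; print("bar",e,(e[0]+e[1])/2,np.arctan2(*(e[1]-e[0])[:2][::-1]))
a=w["img"][20:170,190:440]; cv2.imwrite("pics/w3c.png",cv2.resize(a,None,fx=3.2,fy=3.2,interpolation=cv2.INTER_CUBIC))
E
```

```text
eye w [0.49923323 0.18415739 0.093     ] top [0.49674012 0.18433582 0.093     ] fit [[0.49488977 0.18408636 0.093     ]]
[0.49508294 0.28688493 0.093     ] [[0.4919043  0.28564957 0.093     ]] [[118.35019813 115.08479431]]
[0.53543959 0.08791092 0.093     ] [[0.53310316 0.08993893 0.093     ]] [[351.06780806 116.23919783]]
bar [array([0.57100705, 0.11302957, 0.132     ]), array([0.57737932, 0.04970522, 0.132     ])] [0.57419318 0.08136739 0.132     ] -1.4705048956382025
```

View pics/w3c.png

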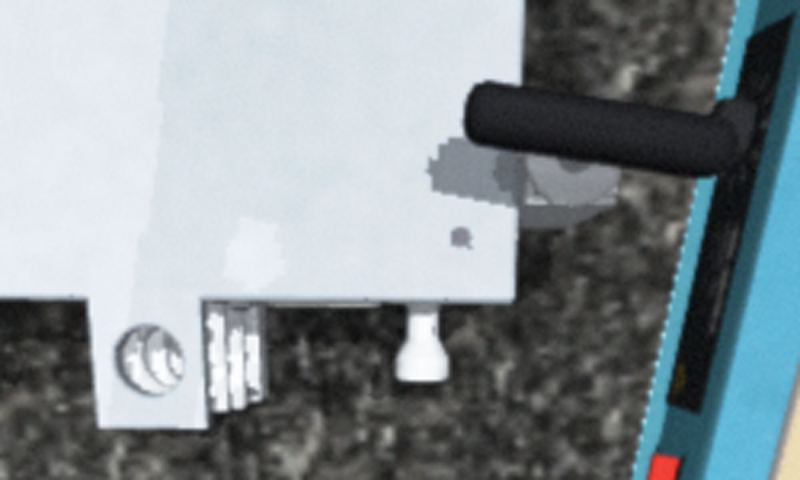

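Emit:
servo_tool --plan '[[[0.015, -0.002, 0, 0.145, 0], [0.015, -0.002, 0, 0.145, 0], [0.015, -0.002, 0, 0.145, 0], [0.015, -0.002, 0, 0.145, 0], [0.015, -0.002, 0, 0.145, 0], [0.015, -0.002, 0, 0.145, 0], [0.015, -0.002, 0, 0.145, 0], [0.0075, -0.002, 0, 0.145, 0]]]'

```text
time_s: 7.4
eef_pos: [0.571, 0.0842, 0.2354]
eef_rot: [-0.001, 0.772, 0.636, -0.001]
wrist_force: [0.1, 0.4, 1.1]
opening: 0.503
```

Emit:
servo_tool --plan '[[[0, 0, -0.01, 0.145, 0], [0, 0, -0.01, 0.145, 0], [0, 0, -0.02, 0, 0], [0, 0, 0, 0, 0]]]'

```text
time_s: 7.8
eef_pos: [0.568, 0.0845, 0.193]
eef_rot: [-0.004, 0.674, 0.738, -0.003]
wrist_force: [-1.0, 0.4, 0.2]
opening: 0.497
```

```bash
python3 - <<'E'
from h import *
o=get_obs(); print(o["eef_pos"],o["eef_rot"],2*np.arctan2(o["eef_rot"][2],o["eef_rot"][1])-np.pi/2)
c=camera("wrist"); cv2.imwrite("pics/w4.png",c["img"])
print(proj(c,np.array([o["eef_pos"],[.573,.084,.14]])))
c=camera("side"); cv2.imwrite("pics/s4.png",cv2.resize(c["img"][90:290,220:480],None,fx=3,fy=3,interpolation=cv2.INTER_CUBIC))
E
```

```text
[0.56803582 0.08447861 0.19297876] [-0.00360304  0.67434597  0.73840107 -0.00289472] 0.0906195632884681
[[318.91108193 271.04425246]
 [328.28868127 230.44305993]]
```

View pics/w4.png

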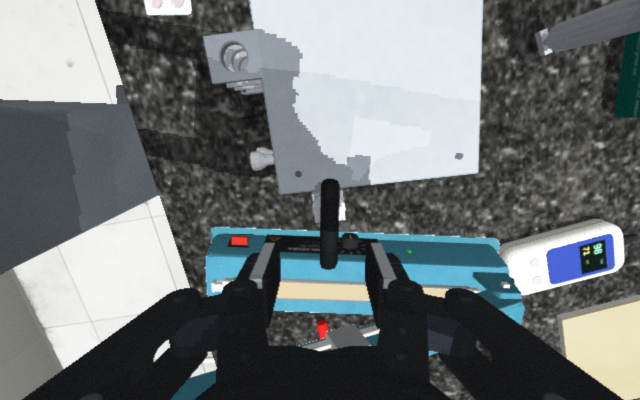

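View pics/s4.png

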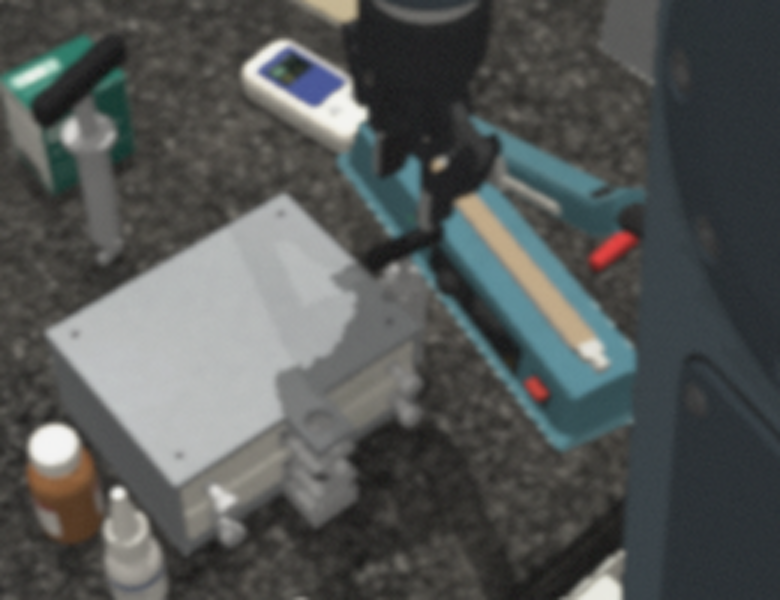

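```bash
python3 - <<'E'
from h import *
o=get_obs(); print(o["eef_pos"])
c=camera("wrist")
cc=np.array(atz(c,329.5,224,.132)); print(cc, atz(c,329,182,.138),atz(c,330,266,.138))
print(cc-o["eef_pos"])
E
```

```text
[0.5700276  0.08440516 0.19645508]
[0.57626449 0.0840102  0.132     ] [0.57291682 0.11383771 0.138     ] [0.57919948 0.05629792 0.138     ]
[ 0.00623689 -0.00039496 -0.06445508]
```

Emit:
servo_tool --plan '[[[0.005, 0, -0.02, 0, 0], [0, 0, -0.03, 0, 0], [0, 0, -0.018, 0, 0], [0, 0, 0, 0, 0], [0, 0, 0, 0, 0]]]'

```text
time_s: 8.45
eef_pos: [0.5766, 0.0844, 0.1312]
eef_rot: [0.0, 0.674, 0.738, 0.0]
wrist_force: [0.9, 0.5, -0.1]
opening: 0.501
```

```bash
python3 - <<'E'
from h import *
o=get_obs(); print(o["eef_pos"],o["wrist_force"])
c=camera("wrist"); cv2.imwrite("pics/w5.png",c["img"])
E
```

```text
[0.57660571 0.0843623  0.13115464] [ 0.91784121  0.50147265 -0.06207381]
```

View pics/w5.png

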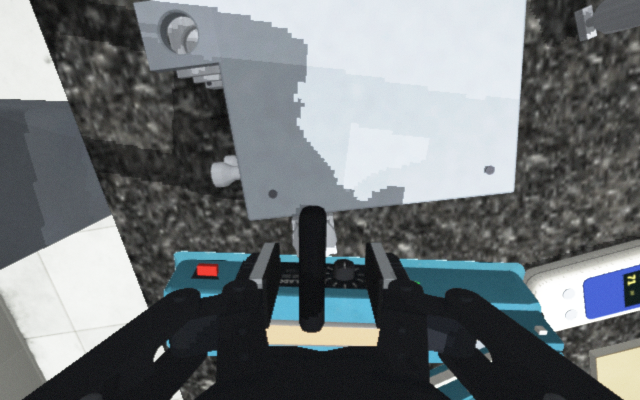

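Emit:
servo_tool --plan '[[[-0.003, 0, -0.004, 0, 0], [0, 0, 0, 0, 0], [0, 0, 0, 0, -0.5], [0, 0, 0, 0, -1], [0, 0, 0, 0, -1], [0, 0, 0, 0, -1], [0, 0, 0, 0, -1]]]'

```text
time_s: 9.2
eef_pos: [0.5733, 0.0843, 0.1267]
eef_rot: [0.0, 0.674, 0.739, 0.0]
wrist_force: [-1.2, 0.5, 3.6]
opening: 0.127
```

```bash
python3 - <<'E'
from h import *
o=get_obs(); print(o["eef_pos"],o["wrist_force"],o["torque"])
c=camera("wrist"); cv2.imwrite("pics/w6.png",c["img"])
E
```

```text
[0.57333063 0.08434066 0.12672346] [-1.22335341  0.48849068  3.55982777] [0.02281759 0.15293793 0.04709895]
```

View pics/w6.png

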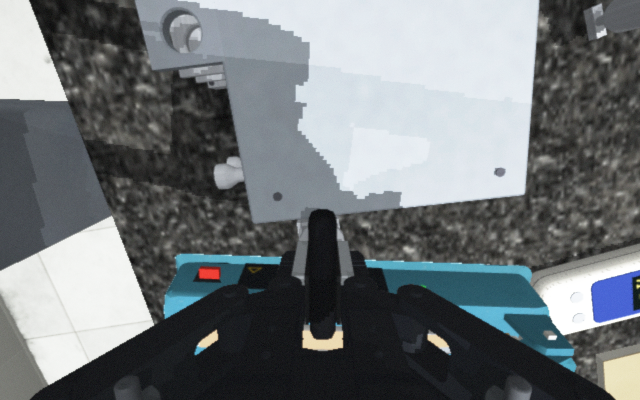

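Emit:
servo_tool --plan '[[[0, 0, 0.01, 0, -1], [0, 0, 0.015, 0, -1], [0, 0, 0.02, 0, -1], [0, 0, 0.025, 0, -1], [0, 0, 0.025, 0, -1], [0, 0, 0.02, 0, -1], [0, 0, 0, 0, -1], [0, 0, 0, 0, -1]]]'

```text
time_s: 10.05
eef_pos: [0.5731, 0.0844, 0.2416]
eef_rot: [0.0, 0.674, 0.739, 0.0]
wrist_force: [0.9, 0.8, -3.5]
opening: 0.126
```

```bash
python3 - <<'E'
from h import *
o=get_obs(); print(o["eef_pos"],o["wrist_force"],o["torque"])
for n in("wrist","side"):
    c=camera(n); print([(round(r["conf"],2),np.round(np.array(r["centre"])[::-1]*[640,400],1)) for r in pinpoint(c,"lock_rod")])
    cv2.imwrite(f"pics/{n}7.png",c["img"] if n=="wrist" else cv2.resize(c["img"][90:290,220:480],None,fx=3,fy=3,interpolation=cv2.INTER_CUBIC))
E
```

```text
[0.57307729 0.08436672 0.24161779] [ 0.93409281  0.76294463 -3.49538113] [0.01387367 0.01428335 0.00950971]
[(0.76, array([322.7, 198.3])), (0.61, array([498. ,  54.2]))]
[(0.97, array([257.3, 173.7])), (0.65, array([355.9, 177.6]))]
```

View pics/wrist7.png

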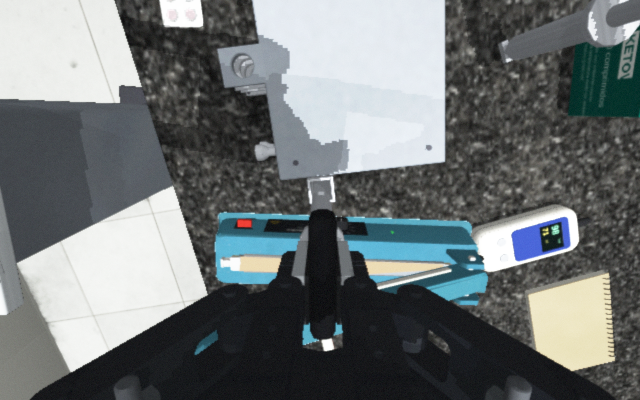

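View pics/side7.png

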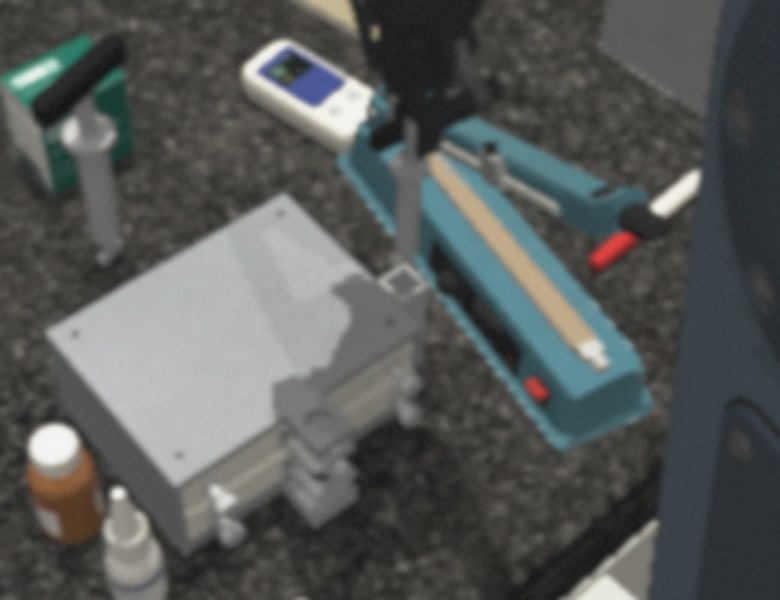

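```bash
python3 - <<'E'
from h import *
o=get_obs(); print(o["eef_pos"])
c=camera("wrist")
a=c["img"][20:240,200:450]; cv2.imwrite("pics/w8.png",cv2.resize(a,None,fx=3.2,fy=3.2,interpolation=cv2.INTER_CUBIC)[:600])
np.savez("w8.npz",**{k:c[k] for k in("img","camera_matrix","rvec","tvec")})
print(atz(c,243,65,.093), proj(c,np.array([[o["eef_pos"][0],o["eef_pos"][1],z] for z in (.118,.15,.2)])))
E
```

```text
[0.57220856 0.08443456 0.23967512]
[0.49869505 0.18549698 0.093     ] [[320.73583955 198.85767229]
 [320.43505182 210.71563391]
 [319.76129228 237.27727243]]
```

View pics/w8.png

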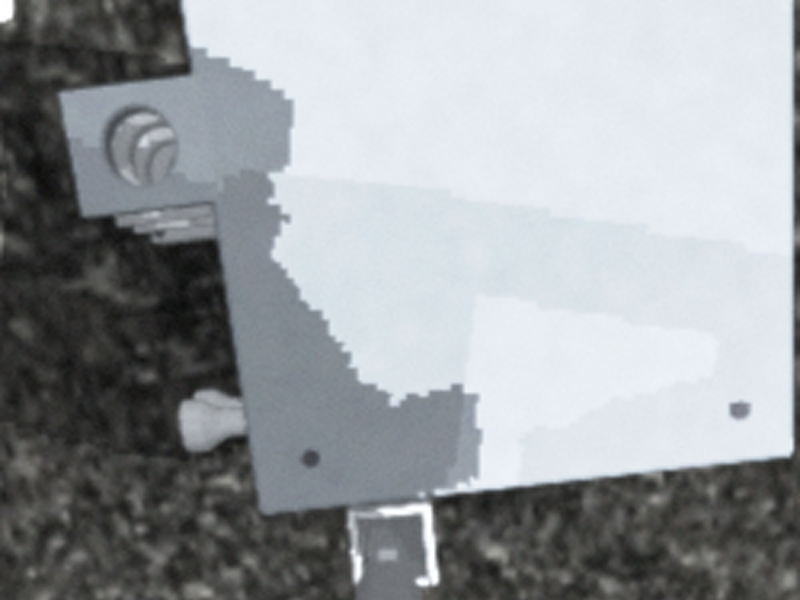

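Emit:
servo_tool --plan '[[[-0.015, 0.02, 0, 0.1, -1], [-0.015, 0.02, 0, 0.1, -1], [-0.015, 0.02, 0, 0.1, -1], [-0.015, 0.02, 0, 0.1, -1], [-0.015, 0.02, 0, 0.1, -1], [0, 0, -0.01, 0, -1], [0, 0, 0, 0, -1], [0, 0, 0, 0, -1]]]'

```text
time_s: 11.1
eef_pos: [0.4981, 0.1838, 0.2306]
eef_rot: [-0.0, 0.471, 0.882, -0.001]
wrist_force: [-0.4, -0.5, -1.4]
opening: 0.126
```

```bash
cat > look.py <<'E'
from h import *
import sys
k=sys.argv[1]
o=get_obs(); print(o["time_s"],o["eef_pos"],2*np.arctan2(o["eef_rot"][2],o["eef_rot"][1])-np.pi/2,o["wrist_force"],o["torque"])
for n,(r,cc) in dict(wrist=((100,300),(220,420)),side=((140,290),(260,420)),top=((170,290),(230,360))).items():
    if n not in sys.argv[2:]: continue
    c=camera(n); np.savez(f"{n}{k}.npz",**{q:c[q] for q in("img","camera_matrix","rvec","tvec")})
    a=c["img"][r[0]:r[1],cc[0]:cc[1]]; f=min(800/a.shape[1],600/a.shape[0]); print(n,"crop scale",f,"off",cc[0],r[0])
    cv2.imwrite(f"pics/{n}{k}.png",cv2.resize(a,None,fx=f,fy=f,interpolation=cv2.INTER_CUBIC))
E
python3 look.py 9 wrist side top
```

```text
11.1 [0.49809789 0.18379792 0.23056537] 0.5896403646947781 [-0.43138626 -0.51062178 -1.35451964] [-0.04001916  0.01026147  0.02487448]
wrist crop scale 3.0 off 220 100
side crop scale 4.0 off 260 140
top crop scale 5.0 off 230 170
```

View pics/wrist9.png

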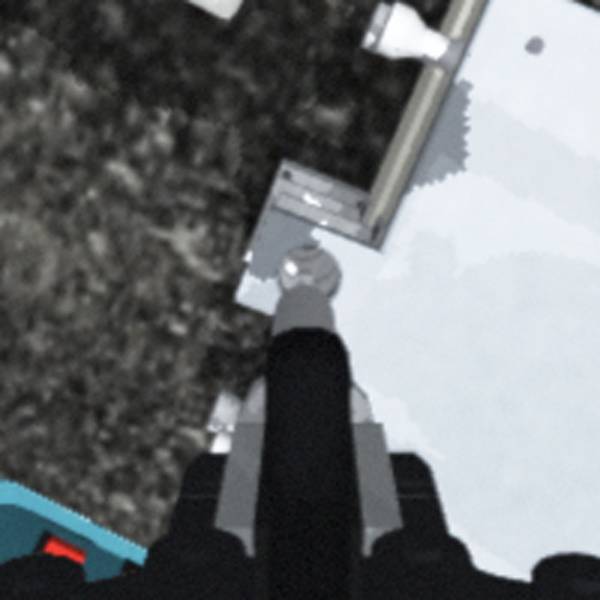

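View pics/side9.png

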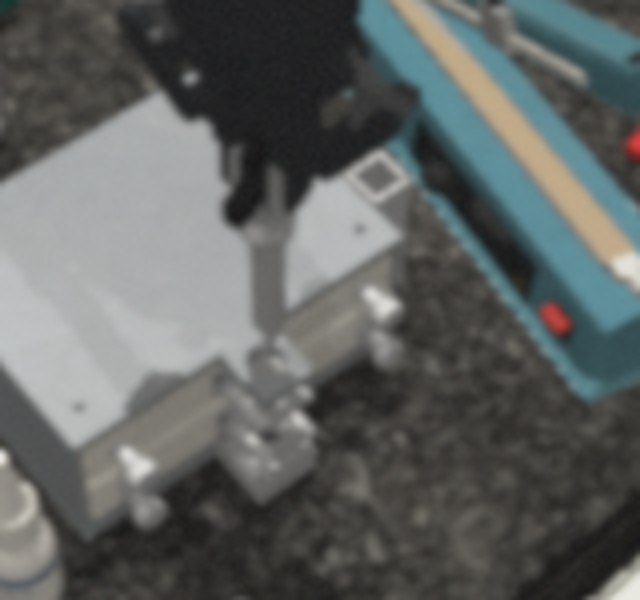

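```bash
cat > ov.py <<'E'
from h import *
import sys
def circ(x,y,z,r): 
    a=np.linspace(0,2*np.pi,60); return np.c_[x+r*np.cos(a),y+r*np.sin(a),np.full(60,z)]
def overlay(k,n,r,cc,rod,zend,eye,out,ztop=None):
    c=np.load(f"{n}{k}.npz"); a=c["img"][r[0]:r[1],cc[0]:cc[1]]; f=min(800/a.shape[1],600/a.shape[0])
    im=cv2.resize(a,None,fx=f,fy=f,interpolation=cv2.INTER_CUBIC)
    def dr(X,col,cl=True):
        q=((proj(c,X)-[cc[0]-.5,r[0]-.5])*f-.5); cv2.polylines(im,[np.round(q*8).astype(int)],cl,col,1,cv2.LINE_AA,3)
    for z in(.014,.089): dr(circ(rod[0],rod[1],zend+z,.008),(0,0,255))
    dr(circ(rod[0],rod[1],zend+.094,.013),(0,128,255))
    dr(circ(eye[0],eye[1],.093,.00925),(0,255,0)); dr(circ(eye[0],eye[1],.067,.00925),(255,255,0))
    cv2.imwrite(out,im)
E
python3 - <<'E'
from ov import *
for n,b in dict(wrist=((100,300),(220,420)),side=((140,290),(260,420))).items():
    overlay(9,n,*b,(.4981,.1838),.108,(.4981,.1838),f"pics/ov{n}9.png")
a=cv2.imread("pics/ovwrist9.png")[170:450,150:450]; b=cv2.imread("pics/ovside9.png")[170:450,150:450]
cv2.imwrite("pics/ov9.png",cv2.resize(np.hstack([a,b]),None,fx=1.33,fy=1.33))
E
```

```text
(no output)
```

View pics/ov9.png

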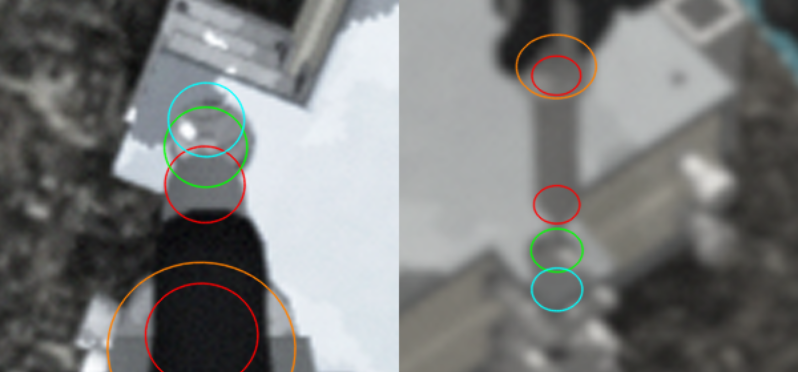

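```bash
python3 - <<'E'
from ov import *
overlay(9,"side",(200,245),(300,360),(.4981,.1838),.108,(.4981,.1838),"pics/a.png")
overlay(9,"wrist",(155,210),(285,345),(.4981,.1838),.108,(.4981,.1838),"pics/b.png")
c=np.load("side9.npz")["img"][200:245,300:360]; cv2.imwrite("pics/c.png",cv2.resize(c,None,fx=13.33,fy=13.33,interpolation=cv2.INTER_CUBIC))
c=np.load("wrist9.npz")["img"][155:210,285:345]; cv2.imwrite("pics/d.png",cv2.resize(c,None,fx=10.9,fy=10.9,interpolation=cv2.INTER_CUBIC))
L=[cv2.resize(cv2.imread(f"pics/{x}.png"),(400,300)) for x in "abcd"]
cv2.imwrite("pics/q9.png",np.vstack([np.hstack(L[:2]),np.hstack(L[2:])]))
E
```

```text
(no output)
```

View pics/q9.png

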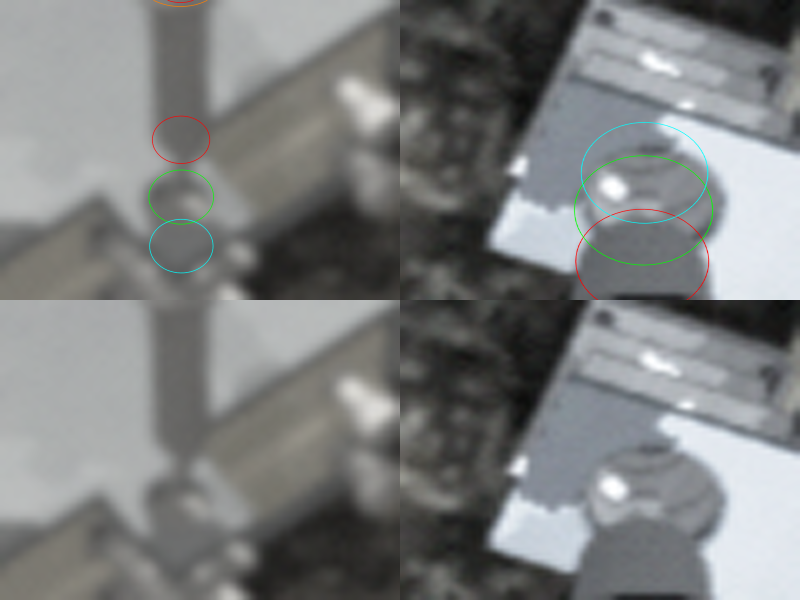

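Emit:
servo_tool --plan '[[[0.0003, 0.0018, -0.006, 0, -1], [0, 0, -0.004, 0, -1], [0, 0, 0, 0, -1], [0, 0, 0, 0, -1]]]'

```text
time_s: 11.65
eef_pos: [0.4983, 0.1861, 0.221]
eef_rot: [-0.0, 0.471, 0.882, -0.0]
wrist_force: [-0.2, 0.3, -3.2]
opening: 0.132
```

```bash
python3 look.py 10 wrist side; cat > q.py <<'E'
from ov import *
import sys
k=sys.argv[1]; rod=(float(sys.argv[2]),float(sys.argv[3])); ze=float(sys.argv[4])
overlay(k,"side",(200,245),(300,360),rod,ze,rod,"pics/a.png")
overlay(k,"wrist",(155,200),(285,345),rod,ze,rod,"pics/b.png")
c=np.load(f"side{k}.npz")["img"][200:245,300:360]; cv2.imwrite("pics/c.png",cv2.resize(c,None,fx=13.33,fy=13.33,interpolation=cv2.INTER_CUBIC))
c=np.load(f"wrist{k}.npz")["img"][155:200,285:345]; cv2.imwrite("pics/d.png",cv2.resize(c,None,fx=10.9,fy=10.9,interpolation=cv2.INTER_CUBIC))
L=[cv2.resize(cv2.imread(f"pics/{x}.png"),(400,300)) for x in "abcd"]
cv2.imwrite(f"pics/q{k}.png",np.vstack([np.hstack(L[:2]),np.hstack(L[2:])]))
E

```

```text
11.65 [0.4982558  0.18605685 0.22097537] 0.5908521183162376 [-0.17430914  0.28210772 -3.16055155] [-0.02297961  0.02209698 -0.01428484]
wrist crop scale 3.0 off 220 100
side crop scale 4.0 off 260 140
```

```bash
python3 q.py 10 .4983 .1861 .0983
```

```text
(no output)
```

View pics/q10.png

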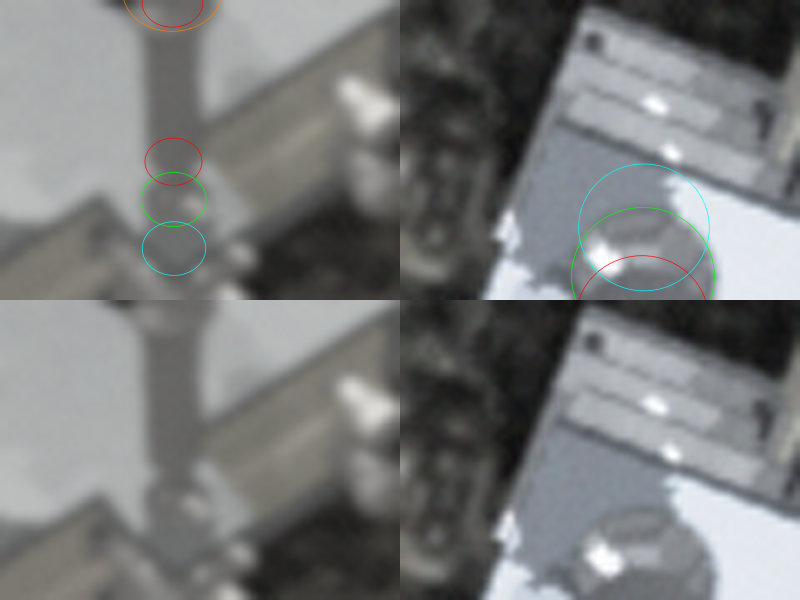

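```bash
python3 - <<'E'
from ov import *
overlay(10,"wrist",(160,220),(285,365),(.4983,.1861),.0983,(.4983,.1861),"pics/b.png")
c=np.load("wrist10.npz")["img"][160:220,285:365]; d=cv2.resize(c,None,fx=10,fy=10,interpolation=cv2.INTER_CUBIC)
cv2.imwrite("pics/w10z.png",cv2.resize(np.hstack([cv2.imread("pics/b.png"),d]),None,fx=.5,fy=.5))
c=np.load("side10.npz")["img"][195:240,305:355]; cv2.imwrite("pics/s10z.png",cv2.resize(c,None,fx=13,fy=13,interpolation=cv2.INTER_CUBIC))
E
```

```text
(no output)
```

View pics/w10z.png

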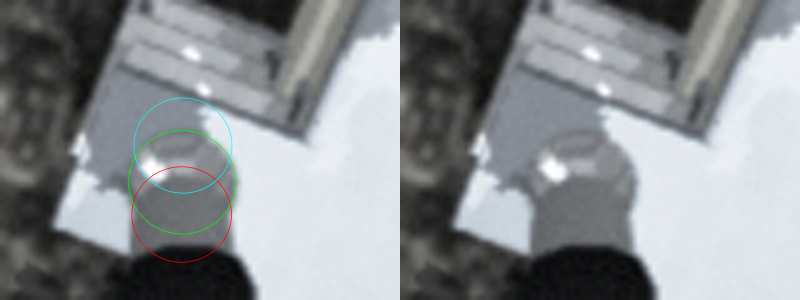

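View pics/s10z.png

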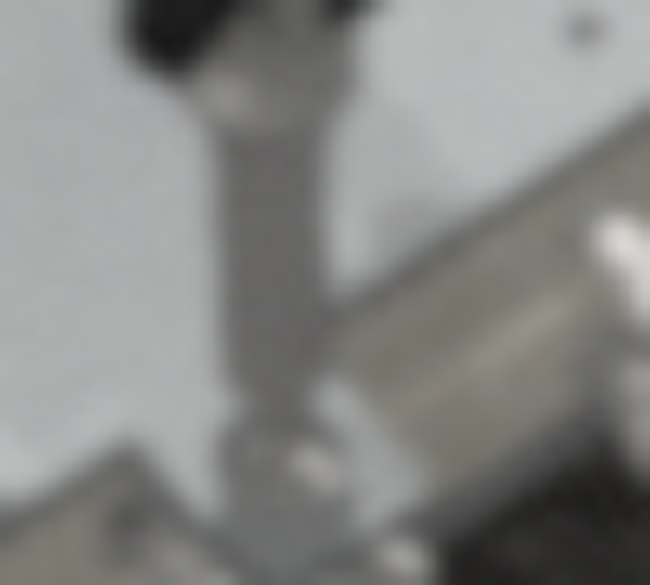

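Emit:
servo_tool --plan '[[[-0.0003, -0.0002, -0.005, 0, -1], [0, 0, -0.005, 0, -1], [0, 0, -0.004, 0, -1], [0, 0, 0, 0, -1], [0, 0, 0, 0, -1]]]'

```text
time_s: 12.25
eef_pos: [0.498, 0.186, 0.2071]
eef_rot: [-0.0, 0.471, 0.882, -0.0]
wrist_force: [0.1, -0.3, -2.5]
opening: 0.127
```

Emit:
servo_tool --plan '[[[0, 0, -0.002, 0, -1], [0, 0, -0.002, 0, -1], [0, 0, -0.002, 0, -1], [0, 0, 0, 0, -1]]]'

```text
time_s: 12.65
eef_pos: [0.4978, 0.1859, 0.2009]
eef_rot: [-0.0, 0.471, 0.882, -0.0]
wrist_force: [0.1, -0.0, -1.9]
opening: 0.13
```

Emit:
servo_tool --plan '[[[0, 0, -0.002, 0, -1], [0, 0, -0.002, 0, -1], [0, 0, 0, 0, -1]]]'

```text
time_s: 12.95
eef_pos: [0.4978, 0.1859, 0.1969]
eef_rot: [-0.0, 0.471, 0.882, -0.0]
wrist_force: [-0.6, -0.1, -2.0]
opening: 0.132
```

```bash
python3 look.py 11 wrist side; python3 - <<'E'
import numpy as np,cv2
a=np.load("wrist11.npz")["img"][150:210,285:345];b=np.load("side11.npz")["img"][190:240,300:350]
cv2.imwrite("pics/z11.png",np.hstack([cv2.resize(x,(400,400),interpolation=cv2.INTER_CUBIC) for x in(a,b)]))
E
```

```text
12.95 [0.49783182 0.18594181 0.19689815] 0.5910073704300425 [-0.62888148 -0.05616582 -1.97055277] [ 0.02582568 -0.013387    0.00037289]
wrist crop scale 3.0 off 220 100
side crop scale 4.0 off 260 140
```

View pics/z11.png

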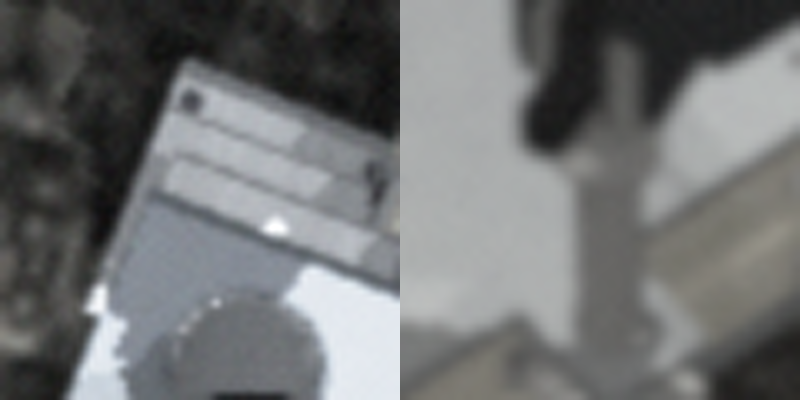

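Emit:
servo_tool --plan '[[[0, 0, -0.003, 0, -1], [0, 0, -0.003, 0, -1], [0, 0, -0.003, 0, -1], [0, 0, 0, 0, -1]]]'

```text
time_s: 13.45
eef_pos: [0.4977, 0.1859, 0.1876]
eef_rot: [-0.0, 0.471, 0.882, -0.0]
wrist_force: [0.1, 0.2, -1.9]
opening: 0.13
```

Emit:
servo_tool --plan '[[[0, 0, -0.003, 0, -1], [0, 0, -0.003, 0, -1], [0, 0, -0.003, 0, -1], [0, 0, 0, 0, -1]]]'

```text
time_s: 13.85
eef_pos: [0.4977, 0.1859, 0.1787]
eef_rot: [-0.0, 0.471, 0.882, -0.0]
wrist_force: [-0.1, 1.0, -1.5]
opening: 0.129
```

Emit:
servo_tool --plan '[[[0, 0, -0.003, 0, -1], [0, 0, -0.003, 0, -1], [0, 0, -0.003, 0, -1], [0, 0, 0, 0, -1]]]'

```text
time_s: 14.25
eef_pos: [0.4977, 0.1859, 0.1697]
eef_rot: [-0.0, 0.471, 0.882, -0.0]
wrist_force: [0.4, -0.9, -1.5]
opening: 0.132
```

Emit:
servo_tool --plan '[[[0, 0, -0.003, 0, -1], [0, 0, -0.003, 0, -1], [0, 0, -0.003, 0, -1], [0, 0, 0, 0, -1]]]'

```text
time_s: 14.65
eef_pos: [0.4977, 0.1859, 0.1607]
eef_rot: [-0.0, 0.471, 0.882, -0.0]
wrist_force: [0.6, -0.1, -2.4]
opening: 0.134
```

Emit:
servo_tool --plan '[[[0, 0, -0.003, 0, -1], [0, 0, -0.003, 0, -1], [0, 0, -0.003, 0, -1], [0, 0, 0, 0, -1]]]'

```text
time_s: 15.05
eef_pos: [0.4977, 0.1859, 0.1517]
eef_rot: [-0.0, 0.471, 0.882, -0.0]
wrist_force: [-0.5, -0.4, -2.2]
opening: 0.13
```

Emit:
servo_tool --plan '[[[0, 0, -0.002, 0, -1], [0, 0, -0.002, 0, -1], [0, 0, -0.001, 0, -1], [0, 0, 0, 0, -1]]]'

```text
time_s: 15.45
eef_pos: [0.498, 0.186, 0.1471]
eef_rot: [-0.0, 0.471, 0.882, -0.0]
wrist_force: [-1.0, -0.4, -2.1]
opening: 0.127
```

Emit:
servo_tool --plan '[[[0, 0, -0.002, 0, -1], [0, 0, -0.002, 0, -1], [0, 0, -0.002, 0, -1], [0, 0, 0, 0, -1]]]'

```text
time_s: 15.85
eef_pos: [0.4976, 0.1859, 0.1408]
eef_rot: [-0.0, 0.471, 0.882, -0.0]
wrist_force: [-0.3, -0.6, -3.0]
opening: 0.129
```

Emit:
servo_tool --plan '[[[0, 0, -0.001, 0, -1], [0, 0, -0.001, 0, -1], [0, 0, -0.001, 0, -1], [0, 0, 0, 0, -1]]]'

```text
time_s: 16.25
eef_pos: [0.498, 0.1859, 0.1381]
eef_rot: [-0.0, 0.471, 0.882, -0.0]
wrist_force: [-0.9, -1.1, -2.4]
opening: 0.129
```

Emit:
servo_tool --plan '[[[0, 0, -0.001, 0, -1], [0, 0, -0.001, 0, -1], [0, 0, 0, 0, -1]]]'

```text
time_s: 16.55
eef_pos: [0.4986, 0.1861, 0.137]
eef_rot: [0.0, 0.471, 0.882, 0.0]
wrist_force: [-0.8, -0.7, 3.3]
opening: 0.126
```

Emit:
servo_tool --plan '[[[0, 0, 0, 0.05, -1], [0, 0, 0, 0.05, -1], [0, 0, 0, 0.0, -1]]]'

```text
time_s: 16.85
eef_pos: [0.4986, 0.186, 0.137]
eef_rot: [0.001, 0.426, 0.905, 0.0]
wrist_force: [-2.2, -0.8, 4.9]
opening: 0.126
```

Emit:
servo_tool --plan '[[[0, 0, 0, 0.05, -1], [0, 0, 0, 0.05, -1], [0, 0, 0, 0.0, -1]]]'

```text
time_s: 17.15
eef_pos: [0.4987, 0.186, 0.1369]
eef_rot: [0.001, 0.38, 0.925, 0.0]
wrist_force: [-2.4, -0.5, 5.2]
opening: 0.13
```

Emit:
servo_tool --plan '[[[0, 0, 0, 0.05, -1], [0, 0, 0, 0.05, -1], [0, 0, 0, 0.0, -1]]]'

```text
time_s: 17.45
eef_pos: [0.4986, 0.186, 0.1368]
eef_rot: [0.001, 0.334, 0.943, 0.0]
wrist_force: [-0.9, -0.4, 4.7]
opening: 0.13
```

Emit:
servo_tool --plan '[[[0, 0, 0, 0.05, -1], [0, 0, 0, 0.05, -1], [0, 0, 0, 0.0, -1]]]'

```text
time_s: 17.75
eef_pos: [0.4985, 0.1861, 0.1368]
eef_rot: [0.0, 0.287, 0.958, 0.0]
wrist_force: [-1.5, -0.9, 5.0]
opening: 0.13
```

Emit:
servo_tool --plan '[[[0, 0, 0, 0.05, -1], [0, 0, 0, 0.05, -1], [0, 0, 0, 0.0, -1]]]'

```text
time_s: 18.05
eef_pos: [0.4985, 0.186, 0.1367]
eef_rot: [0.0, 0.239, 0.971, 0.0]
wrist_force: [-1.9, -0.0, 5.4]
opening: 0.13
```

Emit:
servo_tool --plan '[[[0, 0, 0, 0.05, -1], [0, 0, 0, 0.05, -1], [0, 0, 0, 0.0, -1]]]'

```text
time_s: 18.35
eef_pos: [0.4983, 0.186, 0.1366]
eef_rot: [0.0, 0.19, 0.982, 0.0]
wrist_force: [-0.9, -0.5, 5.3]
opening: 0.129
```

Emit:
servo_tool --plan '[[[0.001, 0, 0.001, 0, -1], [0.001, 0, 0, 0, -1], [0, 0, 0, 0.0, -1]]]'

```text
time_s: 18.65
eef_pos: [0.4995, 0.186, 0.1368]
eef_rot: [-0.001, 0.189, 0.982, -0.0]
wrist_force: [-2.8, -0.0, 2.2]
opening: 0.131
```

Emit:
servo_tool --plan '[[[-0.002, 0, 0, 0, -1], [-0.002, 0, 0, 0, -1], [0, 0, 0, 0.0, -1]]]'

```text
time_s: 18.95
eef_pos: [0.4964, 0.1859, 0.1372]
eef_rot: [0.001, 0.189, 0.982, 0.0]
wrist_force: [0.5, -1.0, -3.5]
opening: 0.125
```

Emit:
servo_tool --plan '[[[0.002, 0.001, 0, 0, -1], [0, 0.001, 0, 0, -1], [0, 0, 0, 0.0, -1]]]'

```text
time_s: 19.25
eef_pos: [0.4981, 0.1875, 0.1371]
eef_rot: [-0.0, 0.189, 0.982, -0.001]
wrist_force: [0.1, -3.8, -1.9]
opening: 0.126
```

Emit:
servo_tool --plan '[[[0, -0.002, 0, 0, -1], [0, -0.002, 0, 0, -1], [0, 0, 0, 0.0, -1]]]'

```text
time_s: 19.55
eef_pos: [0.4979, 0.1843, 0.1372]
eef_rot: [-0.0, 0.189, 0.982, 0.001]
wrist_force: [-0.5, 2.7, -2.7]
opening: 0.127
```

Emit:
servo_tool --plan '[[[-0.0003, 0.002, 0, 0, -1], [-0.0004, 0, -0.001, 0, -1], [0, 0, -0.0005, 0, -1], [0, 0, 0, 0.0, -1]]]'

```text
time_s: 19.95
eef_pos: [0.4979, 0.1861, 0.1364]
eef_rot: [0.001, 0.189, 0.982, 0.0]
wrist_force: [-0.9, -0.2, 2.8]
opening: 0.128
```

Emit:
servo_tool --plan '[[[0, 0, 0, 0.05, -1], [0, 0, 0, 0.05, -1], [0, 0, 0, 0.0, -1]]]'

```text
time_s: 20.25
eef_pos: [0.4977, 0.186, 0.1363]
eef_rot: [0.0, 0.139, 0.99, 0.0]
wrist_force: [-0.7, 0.3, 3.3]
opening: 0.128
```

Emit:
servo_tool --plan '[[[0, 0, 0, 0.04, -1], [0, 0, 0, 0.04, -1], [0, 0, 0, 0.04, -1], [0, 0, 0, 0.0, -1]]]'

```text
time_s: 20.65
eef_pos: [0.4971, 0.186, 0.1353]
eef_rot: [-0.0, 0.08, 0.997, 0.0]
wrist_force: [0.5, 0.0, -2.2]
opening: 0.133
```

Emit:
servo_tool --plan '[[[0, 0, 0, 0.04, -1], [0, 0, 0, 0.04, -1], [0, 0, 0, 0.04, -1], [0, 0, 0, 0.0, -1]]]'

```text
time_s: 21.05
eef_pos: [0.497, 0.1862, 0.1353]
eef_rot: [-0.0, 0.021, 1.0, 0.0]
wrist_force: [-0.2, 0.9, -2.1]
opening: 0.129
```

Emit:
servo_tool --plan '[[[0, 0, 0, 0.04, -1], [0, 0, 0, 0.04, -1], [0, 0, 0, 0.04, -1], [0, 0, 0, 0.0, -1]]]'

```text
time_s: 21.45
eef_pos: [0.4969, 0.1861, 0.1354]
eef_rot: [-0.001, -0.039, 0.999, 0.0]
wrist_force: [0.4, 1.8, -2.3]
opening: 0.134
```

```bash
python3 look.py 12 wrist; python3 -c "
import numpy as np,cv2
a=np.load('wrist12.npz')['img'];cv2.imwrite('pics/w12.png',a)"
```

```text
21.45 [0.49693844 0.186126   0.13535637] 1.6490652834413102 [ 0.43043756  1.80899277 -2.34404006] [ 0.52198221  0.11817769 -0.1045501 ]
wrist crop scale 3.0 off 220 100
```

View pics/w12.png

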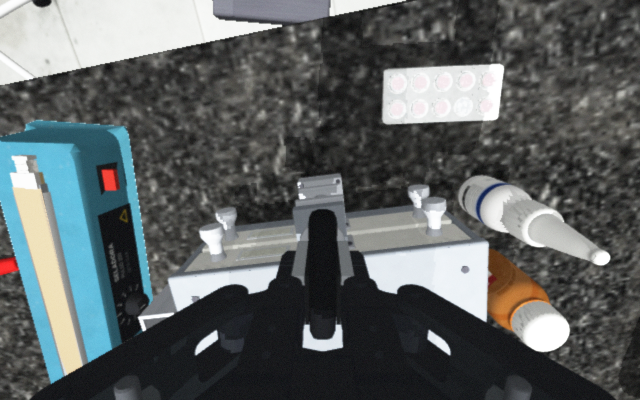

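Emit:
servo_tool --plan '[[[0, 0, 0, -0.06, -1], [0, 0, 0, -0.06, -1], [0, 0, 0, -0.06, -1], [0, 0, 0, -0.06, -1], [0, 0, 0, 0.0, -1]]]'

```text
time_s: 22.0
eef_pos: [0.4973, 0.1859, 0.1357]
eef_rot: [-0.0, 0.081, 0.997, -0.0]
wrist_force: [-0.2, 0.4, -1.9]
opening: 0.126
```

Emit:
servo_tool --plan '[[[0, 0, -0.001, 0, -1], [0, 0, -0.001, 0, -1], [0, 0, 0, 0.0, -1]]]'

```text
time_s: 22.3
eef_pos: [0.4974, 0.1859, 0.1337]
eef_rot: [0.0, 0.08, 0.997, -0.0]
wrist_force: [-0.8, 0.6, -3.4]
opening: 0.129
```

```bash
python3 look.py 13
```

```text
22.3 [0.49743551 0.18592057 0.13369823] 1.4113285252493464 [-0.76946615  0.62437814 -3.43810746] [ 0.1818057  -0.11656524  0.02938465]
```

Emit:
servo_tool --plan '[[[0, 0, -0.001, 0, -1], [0, 0, -0.001, 0, -1], [0, 0, -0.001, 0, -1], [0, 0, 0, 0.0, -1]]]'

```text
time_s: 22.7
eef_pos: [0.4973, 0.186, 0.1306]
eef_rot: [-0.0, 0.08, 0.997, -0.0]
wrist_force: [-0.6, 1.2, -3.1]
opening: 0.128
```

Emit:
servo_tool --plan '[[[0, 0, -0.001, 0, -1], [0, 0, -0.001, 0, -1], [0, 0, 0, 0.0, -1]]]'

```text
time_s: 23.0
eef_pos: [0.4973, 0.1859, 0.1286]
eef_rot: [-0.0, 0.08, 0.997, -0.0]
wrist_force: [0.8, 0.6, -2.2]
opening: 0.128
```

Emit:
servo_tool --plan '[[[0, 0, -0.001, 0, -1], [0, 0, -0.001, 0, -1], [0, 0, 0, 0.0, -1]]]'

```text
time_s: 23.3
eef_pos: [0.4974, 0.1859, 0.1268]
eef_rot: [-0.0, 0.08, 0.997, -0.0]
wrist_force: [0.2, 0.6, -1.9]
opening: 0.129
```

Emit:
servo_tool --plan '[[[0, 0, -0.001, 0, -1], [0, 0, 0, 0, -1], [0, 0, 0, 0.0, -1]]]'

```text
time_s: 23.6
eef_pos: [0.4975, 0.1859, 0.1267]
eef_rot: [0.0, 0.08, 0.997, -0.0]
wrist_force: [-3.2, -1.9, 6.0]
opening: 0.127
```

Emit:
servo_tool --plan '[[[0, 0, 0.0008, -0.05, -1], [0, 0, 0, -0.1, -1], [0, 0, 0, -0.1, -1], [0, 0, 0, -0.1, -1], [0, 0, 0, -0.1, -1], [0, 0, 0, 0.0, -1]]]'

```text
time_s: 24.2
eef_pos: [0.4974, 0.186, 0.1268]
eef_rot: [0.0, 0.301, 0.954, 0.0]
wrist_force: [-0.7, -1.0, 0.5]
opening: 0.129
```

Emit:
servo_tool --plan '[[[0, 0, 0, -0.1, -1], [0, 0, 0, -0.1, -1], [0, 0, 0, -0.1, -1], [0, 0, 0, -0.1, -1], [0, 0, 0, -0.1, -1], [0, 0, 0, 0.0, -1]]]'

```text
time_s: 24.8
eef_pos: [0.4975, 0.186, 0.1267]
eef_rot: [0.0, 0.526, 0.85, 0.0]
wrist_force: [-0.5, 0.5, 1.1]
opening: 0.133
```

```bash
python3 look.py 14
```

```text
24.8 [0.49753419 0.1860055  0.12674795] 0.4626298636026549 [-0.5265645   0.4676222   1.08449375] [ 0.09171724  0.04941413 -0.00886867]
```

Now to parallel (θ ≈ 0.21) and gently on to the stop (about 0.1).

Emit:
servo_tool --plan '[[[0, 0, 0, -0.08, -1], [0, 0, 0, -0.08, -1], [0, 0, 0, -0.08, -1], [0, 0, 0, 0.0, -1]]]'

```text
time_s: 25.2
eef_pos: [0.4975, 0.1859, 0.1268]
eef_rot: [0.0, 0.624, 0.782, 0.0]
wrist_force: [-1.1, -0.1, 1.4]
opening: 0.134
```

```bash
python3 look.py 15
```

```text
25.2 [0.49748663 0.18594005 0.12675696] 0.2243611939450434 [-1.07157127 -0.0975157   1.43877801] [ 0.08820398  0.08703374 -0.01181094]
```

Emit:
servo_tool --plan '[[[0, 0, 0, -0.03, -1], [0, 0, 0, -0.03, -1], [0, 0, 0, 0.0, -1]]]'

```text
time_s: 25.5
eef_pos: [0.4976, 0.1859, 0.1267]
eef_rot: [0.0, 0.648, 0.762, 0.0]
wrist_force: [-0.5, -1.0, 0.6]
opening: 0.127
```

```bash
python3 look.py 16
```

```text
25.5 [0.49757279 0.18592319 0.12673512] 0.16127113549789196 [-0.4696241  -1.02667138  0.55813502] [-0.00136829  0.04343     0.01010166]
```

Emit:
servo_tool --plan '[[[0, 0, 0, -0.03, -1], [0, 0, 0, -0.03, -1], [0, 0, 0, 0.0, -1]]]'

```text
time_s: 25.8
eef_pos: [0.4976, 0.1859, 0.1267]
eef_rot: [0.0, 0.671, 0.742, 0.0]
wrist_force: [0.4, 0.3, 1.8]
opening: 0.129
```

```bash
python3 look.py 17 wrist
```

```text
25.8 [0.49764545 0.18587807 0.12673262] 0.09995518350432131 [0.35142094 0.3133824  1.77696663] [-0.08655521 -0.07621738  0.04855601]
wrist crop scale 3.0 off 220 100
```

Emit:
servo_tool --plan '[[[0, 0, 0, -0.03, -1], [0, 0, 0, 0.0, -1]]]'

```text
time_s: 26.05
eef_pos: [0.4976, 0.1859, 0.1267]
eef_rot: [0.0, 0.682, 0.731, 0.0]
wrist_force: [0.8, -0.7, 1.8]
opening: 0.131
```

```bash
python3 look.py 18 wrist; python3 -c "
import numpy as np,cv2
a=np.load('wrist18.npz')['img'];cv2.imwrite('pics/w18.png',a)"
```

```text
26.05 [0.49756918 0.18592153 0.12671056] 0.06989828697488165 [ 0.80417053 -0.65141992  1.76465365] [-0.13116599 -0.13856623  0.06925868]
wrist crop scale 3.0 off 220 100
```

View pics/w18.png

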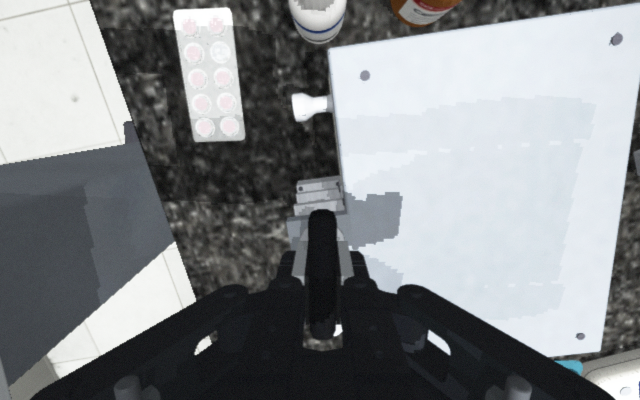

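Emit:
servo_tool --plan '[[[0, 0, 0, 0.04, -1], [0, 0, 0, 0, -1], [0, 0, 0, 0, -0.4], [0, 0, 0, 0, 0], [0, 0, 0, 0, 0], [0, 0, 0, 0, 0]]]'

```text
time_s: 26.7
eef_pos: [0.4971, 0.186, 0.1264]
eef_rot: [-0.0, 0.667, 0.745, -0.0]
wrist_force: [0.6, -0.0, 0.2]
opening: 0.504
```

Emit:
servo_tool --plan '[[[0, 0, 0.01, 0, 0], [0, 0, 0.02, 0, 0], [0, 0, 0.03, 0, 0], [0, 0, 0.04, 0, 0], [-0.02, -0.04, 0.03, 0, 0], [-0.02, -0.04, 0, 0, 0], [-0.02, -0.04, 0, 0, 0], [-0.02, -0.04, 0, 0, 0]]]'

```text
time_s: 27.5
eef_pos: [0.4181, 0.0278, 0.2555]
eef_rot: [0.001, 0.666, 0.746, 0.0]
wrist_force: [0.8, -1.1, 0.2]
opening: 0.499
```

```bash
python3 look.py 19 side wrist top; python3 -c "
import numpy as np,cv2
a=np.load('wrist19.npz')['img'];cv2.imwrite('pics/w19.png',a)"
```

```text
27.5 [0.41806118 0.02776065 0.2555471 ] 0.11201035811455795 [ 0.8491914  -1.14267061  0.21270207] [-0.03750935  0.00383932 -0.01400077]
wrist crop scale 3.0 off 220 100
side crop scale 4.0 off 260 140
top crop scale 5.0 off 230 170
```

View pics/w19.png

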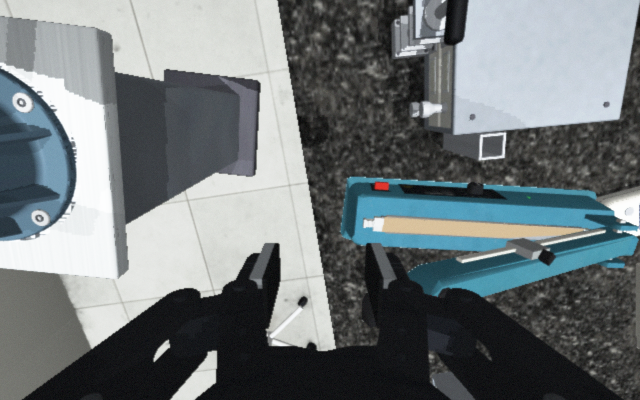

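View pics/side19.png

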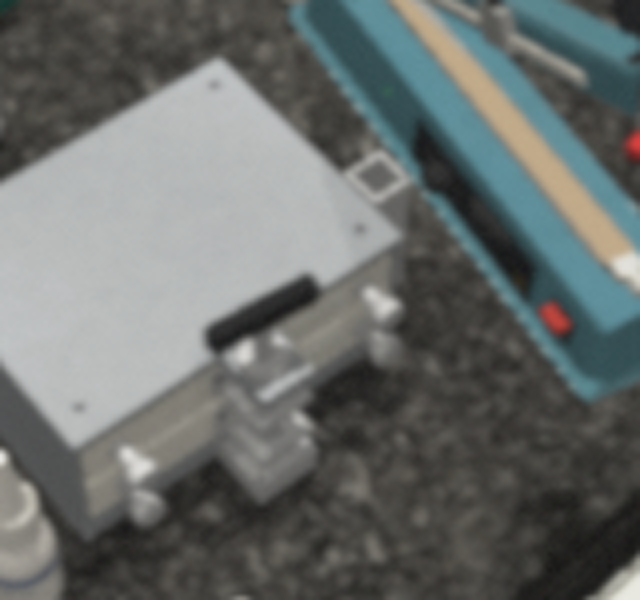

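View pics/top19.png

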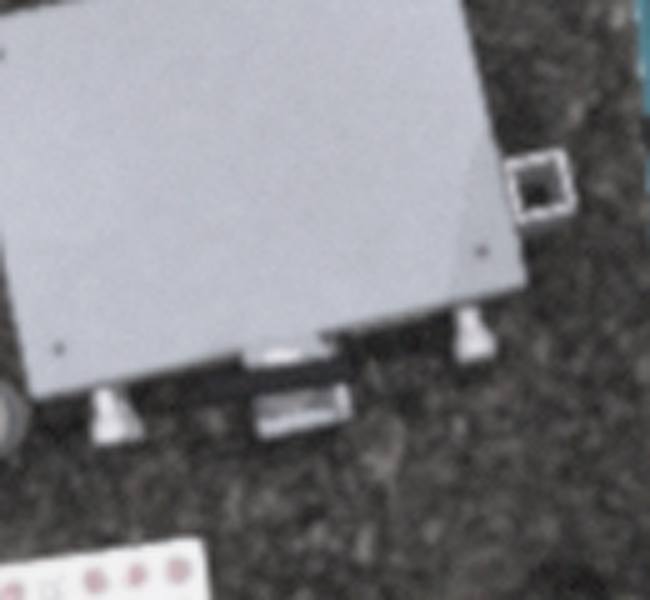

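```bash
python3 -c "
from bench import *
print(hand_in())"
```

```text
the job is handed in; nothing more can be done
None
```

The cabinet is locked and handed in, at about 27.5 s of the 72 s allowed; no verdict came back.

- **Drawers:** I pushed both shut together at the right-hand knobs until they stopped, at about 15 N. The last pictures show them closed.
- **Threading:** I took the rod from the flank sleeve and threaded it through the eyes without contact. It then rested on the ring at about 5 N.
- **Finding the slot:** The first sweep found no slot. I felt for the hole walls to centre the rod and swept on. The head dropped at about 1.1–1.2 rad counterclockwise of the front. I noticed late and turned about 0.24 rad further before turning back. The twisting moment stayed at about 0.1 N m.
- **Locking:** The collar came down on the top with up to about 8 N of contact, by the wrist reading. I turned the rod clockwise to the stop, eased off and let go. I judged the stop from a small rise in twisting moment, to about 0.07 N m.

**Final checks:**
- **Rod:** the pictures show the collar on the top eye. The bar is roughly 0.1 rad past parallel; the limit is 0.25.
- **Arm:** it is clear of everything.
- **Bystanders:** the pill strip and the dropper bottle look unmoved. I saw the amber bottle only in earlier pictures, and I did not measure any bystander at the end.

**Disagreement:** the side and wrist views differed by about 1 mm on where the eye was. I used a compromise and corrected it by touch.

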